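Slide the stamp crate into its bay

TASK

Push the tall, heavy crate of steel stamps along the bench into its parking bay until it stands fully home against the bay's back stop, square between the two side rails. Push with the fingertips low down on its kick board so that it slides upright and never tips; do not push it higher up than that, and do not grip or lift it. Leave the things standing around alone, and draw the hand clear at the end.

Things in the scene. Friction and masses are not known exactly. Their poses are not given: they have to be found in the camera images.
- crate: Loose open-topped wooden crate of upright steel stamps, one rigid piece, 0.7 to 1 kg: 80 mm deep (x), 100 wide (y), 150 high. Slides on the bench with wood-like friction; pushed above about 55 mm it may tip. Its kick board is on its -x side, towards the robot; the wall above the kick board is at x = -40 mm. Origin: centre of the underside of the 80 x 100 box. z up.
- crate_kick (a point): Middle of the outer face of the crate's dark kick board, 18 mm above the bench. The board is 12 mm thick, 100 mm wide and 36 mm high along the foot of the crate; this point is at [-52, 0, 18] mm in the crate's frame and has its axes.
- bay: Fixed bay of dark wood on the bench (no floor): a back stop 148 mm wide, 16 thick, 40 high, and two rails 26 mm high running 60 mm forward from it, 112 mm apart inside (6 mm play each side of the crate). Origin: on the bench, middle of the stop's front face. x points into the bay (the way to push), y left. Crate home: its origin at x = -40 mm here, axes parallel, kick board outside the rails.
- bay_mouth (a point): Middle of the bay's mouth, on the bench, at [-85, 0, 0] mm in the bay's frame, with its axes. From 60 mm to 85 mm before the stop the rails splay outwards, to about 132 mm apart inside at the mouth.
- spool: Loose bystander: spool of pale blue thread, 55 mm wide, 70 mm high, left of the bay. Origin: centre of its underside.
- weight: Loose bystander: turned brass weight with a knob, 51 mm wide, 68 mm high, right of the bay. Origin: centre of its underside.
- glue: Loose bystander: white bottle with a red cap, 54 mm wide, 130 mm high, nearer the robot and to its right. Origin: centre of its underside.
- tape: Loose bystander: flat roll of brown tape, 77 mm wide, 19 mm high, nearer the robot and to its right. Origin: centre of its underside.
- paint: Loose bystander: small dark bottle with a white cap, 34 mm wide, 75 mm high, left of the bay. Origin: centre of its underside.

How it is judged:
By the outcome, as a careful person would: the job done as asked, in the order asked, and still so for the second after the job is handed in, with the robot touching nothing.
It also fails if it takes over 40 s, if anything falls off the work surface, if the arm or the gripper's body presses on something with over 40 N, if the wrist force passes 120 N, or if a joint passes its speed limit or range.

ROBOT

A 6-joint arm with a two-finger parallel gripper is mounted at the origin on a cart in front of the work surface, level with it; the furniture and walls round the work are solid. World frame = base frame: x ahead of the robot, y to its left, z up, the work surface at z = 0. Lengths are in m, angles in rad, forces in N, time in s.
With the tool pointing down it reaches from about 0.275 to 0.825 m from the base axis. Payload 4.9 kg.
Tool frame: the origin (TCP) lies midway between the tips of the shut fingers; the grasp point (between the pads) lies 19 mm behind it (grip_point_offset is the distance from the TCP to the grasp point, in m); z points along the fingers, x is the direction in which the jaws open and shut, and the axes are right-handed (so a half turn about z gives the same grasp; the last joint's range is limited). The gripper opens to 85 mm and grips with 20 to 120 N. Pads are 22 mm wide; open, the fingers measure 114 mm over their backs; the gripper's body (76 mm by 85 mm) begins 54 mm behind the grasp point. The pads swing forward as they close: fully open they stand 13 mm farther back than shut.
Start: joints at [-1.297, 0.326, -0.193, 1.052, 0, 1.437], TCP at [0.218, -0.505, 0.21] pointing down, gripper open.
Joint ranges: [-2.65, 2.65], [-0.97, 1.79], [-1.3, 1.35], [-1.93, 2.1], [-1.47, 1.37], [-3.14, 3.14]. Speed limits (rad/s): [2.57, 2.57, 3.14, 3.14, 3.14, 3.14].

INTERFACE

Orientations are given as a rotation vector (axis times angle).
In Python, from cell import * gives the robot as it stands. Calls block until the motion is done:
- movep(position, orientation): joint-space move of the TCP to a pose.
- move_l(position, velocity=0.15, rot=None, until_force=None): straight line of the TCP; rot=None keeps the orientation; velocity is the mean speed in m/s. With until_force (N) it stops when the force on the tool has changed by that much, and returns True; else False.
- set_joints(angles): joint-space move.
- let_go() and grab(newtons=None): open the fingers fully, or close them until they stop; newtons is the grip in N (None keeps the last).
- sleep(seconds).
- ik(position, orientation): joint angles nearest the present ones, or None.
- get_state(): the state.
- grab_frame(name): name is "scene" or "top" or "wrist"; returns a dict with "img" (420x560x3 uint8, red, green, blue), "fx", "fy", "cx", "cy" (pixels), "cam_to_world" (4x4, takes a point from camera to world coordinates); the wrist camera has in their place "T_tool_cam" (4x4, takes a point from camera to tool coordinates, whose origin is the TCP and whose axes are the tool frame's). Camera axes: x right, y down, z forward; pixel columns grow to the right and rows downward; lengths in m; the calibration is good to about 2 mm. The wrist camera is an equidistant fisheye: a pixel r from the principal point sees the ray r / f radians off the axis. A picture is of the moment at which its call begins: read the wrist's pose just before it. There is no depth.
A pose or a line that the arm cannot do raises MotionError and nothing moves.
- sign_off(): hands the job in, once; it reports no verdict.
Trained networks look in the newest picture that a camera, given by its name, has taken for a name from the list of things; names that differ only in an ending like _2 or _b are one class to them, and where a whole thing is asked for, a point or a joint stands for the part that bears it (a point fixed in the world has none). Each returns a list of dicts, best first, with "score" (0 to 1); they miss things now and then, are a little off and sometimes report something else, mostly with a low value. They report only what shows in the picture. A call takes as long as a camera call.
- spot_in(camera, name): "centre" ([column, row] in pixels, amid what is visible of it).
- silhouettes(camera, name): "mask" (420x560 bool, what is visible of it) and "centre" ([column, row] in pixels, amid what is visible of it).
- tip_of(camera, name): "centre" ([column, row] in pixels: a listed point, or the origin of a listed thing).
The state is a dict: "clock": time; "q": joint angles; "joint_velocities": joint speeds; "tau": joint torques, N m; "position": TCP position; "eef_rot": TCP orientation; "contact_force": force on the tool from outside, world axes, zero at the start; "wrist_torque": the same for the moment, N m; "finger_gap": opening from 0.0 (shut) to 1.0 (fully open).
Only numpy, scipy, OpenCV 4.12 (cv2) and the standard library are available. Lean on these libraries where they do the work, as an engineer would, in place of code of your own. Each camera call takes 0.05 s, during which the arm holds its last target. There are 200 camera calls.

## Working session

There is one attempt and no reset: what is moved stays moved. The work goes in short steps, each a Python script; the robot and the scene stay as the last script left them, time stands still between calls to the robot, and variables do not carry over. Pictures are saved under pics/ and viewed, about 8 in all and at most 12, crops included, and the job is handed in when it is done.

```bash
mkdir -p pics
cat > h.py <<'E'
from cell import *
import numpy as np, cv2
def ray(f,px):
    d=np.array([(px[0]-f["cx"])/f["fx"],(px[1]-f["cy"])/f["fy"],1.]);T=np.array(f["cam_to_world"])
    return T[:3,3],T[:3,:3]@d
def onz(f,px,z=0.):
    o,d=ray(f,px);return o+d*(z-o[2])/d[2]
def proj(f,P):
    T=np.array(f["cam_to_world"]);p=(np.atleast_2d(P)-T[:3,3])@T[:3,:3]
    return np.c_[f["fx"]*p[:,0]/p[:,2]+f["cx"],f["fy"]*p[:,1]/p[:,2]+f["cy"]]
def save(f,n): cv2.imwrite("pics/"+n,cv2.cvtColor(f["img"],cv2.COLOR_RGB2BGR))
E
python3 - <<'E'
from h import *
np.set_printoptions(precision=4,suppress=True)
for c in("top","scene"):
    f=grab_frame(c);save(f,c+"0.png");print(c,np.array(f["cam_to_world"])[:3,3])
    for n,z in dict(crate=0,crate_kick=.018,bay=0,bay_mouth=0,spool=0,weight=0,glue=0,tape=0,paint=0).items():
        for r in tip_of(c,n)[:2]: print(n,round(r["score"],2),np.round(r["centre"],1),onz(f,r["centre"],z))
s=get_state();print(s["clock"],s["eef_rot"],s["position"],s["finger_gap"])
E
```

```text
top [ 0.501  -0.0322  1.0812]
crate 0.97 [276.7 207.6] [0.5729 0.014  0.    ]
crate_kick 0.82 [275.7 226.4] [0.5208 0.0153 0.018 ]
bay 0.88 [266.  147.4] [0.7409 0.0459 0.    ]
spool 0.55 [224.4 182. ] [0.643  0.1605 0.    ]
weight 0.89 [309.2 141.7] [ 0.7574 -0.0742  0.    ]
glue 0.82 [396.3 279.4] [ 0.382  -0.3108  0.    ]
tape 0.73 [357.  267.8] [ 0.4115 -0.2056  0.    ]
paint 0.58 [230.2 157.4] [0.7122 0.1456 0.    ]
scene [0.017  0.655  0.7157]
crate 0.64 [273.5 233.9] [0.5657 0.0203 0.    ]
crate_kick 0.87 [292.  237.9] [0.5127 0.0203 0.018 ]
bay 0.9 [215.9 207.9] [0.7338 0.0376 0.    ]
bay_mouth 0.17 [201.  254.1] [0.6401 0.1716 0.    ]
spool 0.87 [203.7 251.6] [0.6416 0.1625 0.    ]
weight 0.79 [241.9 182.1] [ 0.7624 -0.0826  0.    ]
weight 0.68 [292.2 237.4] [0.5262 0.0023 0.    ]
glue 0.63 [419.3 200.3] [ 0.3756 -0.3104  0.    ]
tape 0.97 [382.8 218.6] [ 0.4069 -0.1885  0.    ]
paint 0.64 [190.3 234.6] [0.7059 0.1436 0.    ]
paint 0.53 [216.4 208.8] [0.7303 0.0393 0.    ]
1.0 [-2.6252  1.7256  0.    ] [ 0.2181 -0.5049  0.2099] 1.0002715607580805
```

```bash
python3 -c "
import cv2,numpy as np
a=cv2.imread('pics/top0.png');b=cv2.imread('pics/scene0.png')
print(a.shape)"
```

```text
(420, 560, 3)
```

View pics/top0.png

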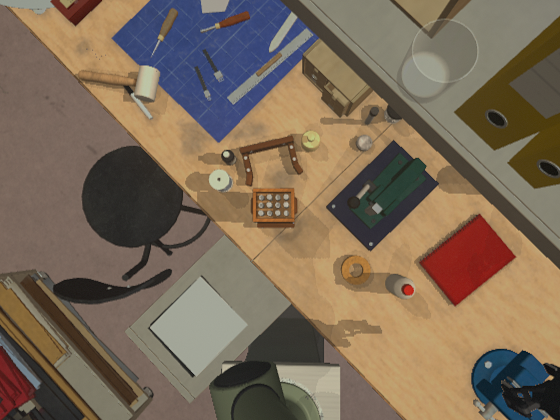

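View pics/scene0.png

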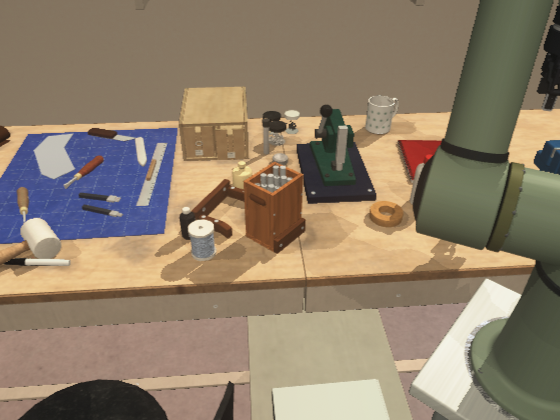

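Top view: the bay stop is at about (267,143), with its rails reaching down to (248,180) and (297,170). The crate is at (275,207), with its kick board facing the robot. The spool is at (220,180) and the brass weight at (310,140), both close to the bay. Next I fit the poses to the masks.

```bash
cat > fit.py <<'E'
from h import *
from scipy.optimize import minimize
def box(x0,x1,y0,y1,z0,z1): return np.array([[x,y,z] for x in(x0,x1) for y in(y0,y1) for z in(z0,z1)])
CR=[box(-.04,.04,-.05,.05,0,.15),box(-.052,-.04,-.05,.05,0,.036)]
def rail(s):
    def pr(a,b):return np.array([[x,s*y,z] for (x,y) in (a,b,(a[0],a[1]+.018),(b[0],b[1]+.018)) for z in(0,.026)])
    return [pr((-.06,.056),(0.,.056)),pr((-.085,.066),(-.06,.056))]
BAY=[box(0,.016,-.074,.074,0,.04)]+rail(1)+rail(-1)
def world(parts,p):
    c,s=np.cos(p[2]),np.sin(p[2]);R=np.array([[c,-s,0],[s,c,0],[0,0,1]])
    return [q@R.T+[p[0],p[1],0] for q in parts]
def render(f,parts,K=4):
    m=np.zeros((420*K,560*K),np.uint8)
    for q in parts:
        h=cv2.convexHull(((proj(f,q)+.5)*K).astype(np.float32)).round().astype(np.int32);cv2.fillConvexPoly(m,h,1)
    return cv2.resize(m.astype(np.float32),(560,420),interpolation=cv2.INTER_AREA)
def fit(frames,masks,parts,p0,occ=()):
    hide={c:1-render(f,list(occ)) if occ else 1 for c,f in frames.items()}
    def cost(p):
        t=0
        for c,f in frames.items():
            r=render(f,world(parts,p))*hide[c];M=masks[c]*hide[c];t+=np.abs(r-M).sum()/M.sum()
        return t
    S=np.array([p0]+[np.add(p0,d) for d in([.012,0,0],[0,.012,0],[0,0,.15])])
    best=minimize(cost,p0,method="Nelder-Mead",options=dict(initial_simplex=S,xatol=1e-4,fatol=1e-4,maxiter=200))
    return best.x,best.fun
def overlay(f,parts,name,box4,k=5):
    u0,v0,u1,v1=box4;im=cv2.resize(f["img"][v0:v1,u0:u1,::-1],None,fx=k,fy=k,interpolation=cv2.INTER_CUBIC)
    for q in parts:
        h=cv2.convexHull(((proj(f,q)+.5-[u0,v0])*k).astype(np.float32)).round().astype(np.int32)
        cv2.polylines(im,[h],True,(255,255,0),1)
    return im
E
cat > m.py <<'E'
from fit import *
import sys
tag=sys.argv[1];np.set_printoptions(precision=4,suppress=True)
fr={c:grab_frame(c) for c in("top","scene")}
def best(c,n,uv):
    L=silhouettes(c,n);L=[r for r in L if np.hypot(*np.subtract(r["centre"],uv))<45]
    return L[0]["mask"].astype(np.float32) if L else None
def go(n,parts,p0,occ=()):
    mk={c:best(c,n,proj(fr[c],[p0[0],p0[1],.05])[0]) for c in fr}
    for cs in(("top","scene"),("top",),("scene",)):
        F={c:fr[c] for c in cs if mk[c] is not None}
        if not F: continue
        p,e=fit(F,mk,parts,p0,occ);print(n,cs,p[:2],"yaw deg",np.degrees(p[2]).round(2),"err",round(e,3))
        if cs==("top","scene"): p_out=p
    return p_out
c0=eval(sys.argv[2]);b0=eval(sys.argv[3])
c=go("crate",CR,c0);b=go("bay",BAY,b0,world(CR,c))
t=c[2]-b[2];R=np.array([[np.cos(b[2]),np.sin(b[2])],[-np.sin(b[2]),np.cos(b[2])]])
print("crate in bay mm",1000*R@(c[:2]-b[:2]),np.degrees(t))
a=overlay(fr["top"],world(CR,c)+world(BAY,b),"",(205,120,330,240),4);s=overlay(fr["scene"],world(CR,c)+world(BAY,b),"",(170,140,320,270),4)
s=cv2.resize(s,(int(s.shape[1]*.5),int(s.shape[0]*.5))) if False else s
cv2.imwrite(f"pics/ov{tag}.png",a);cv2.imwrite(f"pics/os{tag}.png",s)
E
python3 m.py 1 "[.57,.017,.0]" "[.737,.042,.2]"
```

```text
crate ('top', 'scene') [0.569 0.016] yaw deg 0.12 err 0.086
crate ('top',) [0.5702 0.0164] yaw deg 0.87 err 0.065
crate ('scene',) [0.5697 0.0151] yaw deg 2.15 err 0.02
bay ('top', 'scene') [0.7331 0.0406] yaw deg 14.36 err 0.512
bay ('top',) [0.7337 0.0418] yaw deg 13.67 err 0.249
bay ('scene',) [0.7333 0.0395] yaw deg 14.8 err 0.241
crate in bay mm [-164.9983   16.8965] -14.242246302420801
```

View pics/ov1.png

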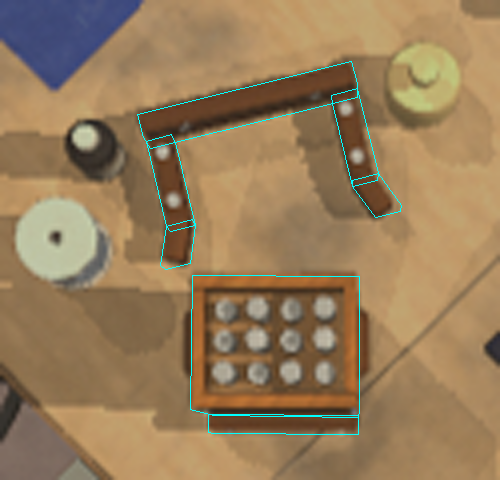

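View pics/os1.png

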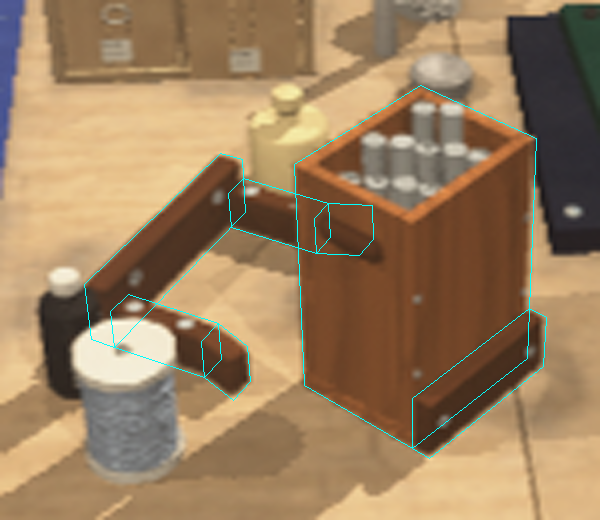

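The fits agree with the pictures: crate at (0.5693, 0.016) with yaw about 1°, bay at (0.733, 0.041) with yaw about 14.2°. A vertical hand would touch the wall with the gripper body, so I'll tilt the tool back 35° and push with both open fingertips on the kick board.

```bash
cat > push.py <<'E'
from h import *
from scipy.spatial.transform import Rotation as Rn
TH=np.radians(35); SGN=1
BAY=np.array([.7333,.0407,np.radians(14.2)])
def rot(psi,sgn=None):
    s=sgn or SGN
    z=np.array([np.sin(TH)*np.cos(psi),np.sin(TH)*np.sin(psi),-np.cos(TH)]);x=s*np.array([-np.sin(psi),np.cos(psi),0])
    return Rn.from_matrix(np.c_[x,np.cross(z,x),z]).as_rotvec()
def hand(c,d=.0015,back=0.,z=.002):   # TCP for crate pose c (world x,y,yaw)
    r=.052+d+back
    return np.array([c[0]-r*np.cos(c[2]),c[1]-r*np.sin(c[2]),z]),rot(c[2])
def b2w(x,y,t):  # bay frame (m, rad) -> world
    c,s=np.cos(BAY[2]),np.sin(BAY[2]);return np.array([BAY[0]+c*x-s*y,BAY[1]+s*x+c*y,BAY[2]+t])
E
python3 - <<'E'
from push import *
np.set_printoptions(precision=3,suppress=True)
c=[.5693,.016,np.radians(.9)]
for s in(1,-1):
    push_s=s
    for p,psi in((hand(c,back=.05,z=.25)[0],c[2]),(hand(c,back=.04)[0],c[2]),(hand(b2w(-.04,0,0))[0],BAY[2])):
        print(s,p,ik(p,rot(psi,s)))
print(get_state()["q"])
E
```

```text
1 [0.466 0.014 0.25 ] [-0.225 -0.316 -0.945  0.345  0.137 -0.199]
1 [0.476 0.015 0.002] None
1 [0.643 0.018 0.002] [-0.22   0.522 -0.874 -0.384  0.262 -0.393]
-1 [0.466 0.014 0.25 ] [-0.225 -0.316 -0.945  0.345  0.137  2.943]
-1 [0.476 0.015 0.002] None
-1 [0.643 0.018 0.002] [-0.22   0.522 -0.874 -0.384  0.262  2.749]
[-1.297  0.326 -0.193  1.052 -0.     1.437]
```

Run:
```python
import push
from push import *
np.set_printoptions(precision=2,suppress=True)
c=[.5693,.016,np.radians(.9)]
for th in(20,25,28,30,35):
    push.TH=np.radians(th)
    for b in(.05,.03,.015,0):
      for z in(.002,.05):
        q=ik(hand(c,back=b,z=z)[0],rot(c[2]));print(th,b,z,q if q is None else np.array(q))
```

```text
20 0.05 0.002 [-0.17  0.31 -1.05 -0.13  0.06 -0.18]
20 0.05 0.05 [-0.17  0.18 -1.    0.05  0.06 -0.18]
20 0.03 0.002 [-0.16  0.33 -1.   -0.11  0.06 -0.17]
20 0.03 0.05 [-0.16  0.21 -0.96  0.06  0.06 -0.17]
20 0.015 0.002 [-0.16  0.35 -0.97 -0.09  0.06 -0.16]
20 0.015 0.05 [-0.16  0.23 -0.92  0.07  0.06 -0.16]
20 0 0.002 [-0.15  0.37 -0.93 -0.07  0.06 -0.16]
20 0 0.05 [-0.15  0.26 -0.89  0.08  0.06 -0.16]
25 0.05 0.002 [-0.19  0.31 -1.15 -0.32  0.09 -0.19]
25 0.05 0.05 [-0.19  0.16 -1.1  -0.12  0.09 -0.19]
25 0.03 0.002 [-0.18  0.33 -1.1  -0.29  0.08 -0.17]
25 0.03 0.05 [-0.18  0.19 -1.05 -0.11  0.08 -0.17]
25 0.015 0.002 [-0.17  0.35 -1.06 -0.27  0.08 -0.17]
25 0.015 0.05 [-0.17  0.22 -1.02 -0.09  0.08 -0.17]
25 0 0.002 [-0.16  0.36 -1.03 -0.25  0.07 -0.16]
25 0 0.05 [-0.16  0.24 -0.99 -0.08  0.07 -0.16]
28 0.05 0.002 [-0.2   0.33 -1.21 -0.44  0.1  -0.19]
28 0.05 0.05 [-0.2   0.16 -1.16 -0.23  0.1  -0.19]
28 0.03 0.002 [-0.19  0.35 -1.16 -0.41  0.09 -0.18]
28 0.03 0.05 [-0.19  0.19 -1.11 -0.21  0.09 -0.18]
28 0.015 0.002 [-0.18  0.36 -1.12 -0.39  0.09 -0.17]
28 0.015 0.05 [-0.18  0.2
[... 206 characters left out ...]
9 -0.31  0.11 -0.19]
30 0.03 0.002 [-0.19  0.36 -1.2  -0.5   0.1  -0.18]
30 0.03 0.05 [-0.19  0.2  -1.15 -0.29  0.1  -0.18]
30 0.015 0.002 [-0.18  0.37 -1.16 -0.48  0.1  -0.17]
30 0.015 0.05 [-0.18  0.22 -1.12 -0.28  0.1  -0.17]
30 0 0.002 [-0.17  0.39 -1.12 -0.45  0.09 -0.16]
30 0 0.05 [-0.17  0.24 -1.08 -0.26  0.09 -0.16]
35 0.05 0.002 None
35 0.05 0.05 [-0.23  0.21 -1.29 -0.53  0.14 -0.2 ]
35 0.03 0.002 [-0.21  0.43 -1.29 -0.75  0.13 -0.19]
35 0.03 0.05 [-0.21  0.23 -1.25 -0.5   0.13 -0.19]
35 0.015 0.002 [-0.2   0.43 -1.25 -0.72  0.12 -0.18]
35 0.015 0.05 [-0.2   0.25 -1.21 -0.49  0.12 -0.18]
35 0 0.002 [-0.19  0.44 -1.22 -0.69  0.12 -0.17]
35 0 0.05 [-0.19  0.26 -1.18 -0.47  0.12 -0.17]
```

```bash
sed -i 's/radians(35)/radians(32)/; s/d=.0015/d=.0024/' push.py
python3 - <<'E'
from push import *
np.set_printoptions(precision=4,suppress=True)
c=[.5693,.016,np.radians(.9)]
s=get_state();move_l(np.add(s["position"],[0,0,.09]),velocity=.25)
p,r=hand(c,back=.035,z=.28);movep(p,r);print(get_state()["clock"])
move_l(hand(c,back=.035,z=.05)[0],velocity=.2)
move_l(hand(c,back=.035)[0],velocity=.06)
F0=np.array(get_state()["contact_force"]);print(F0)
print(move_l(hand(c,back=-.004)[0],velocity=.03,until_force=2.0))
s=get_state();print(s["clock"],s["position"],np.array(s["contact_force"])-F0,"expected contact",hand(c)[0])
f=grab_frame("scene");cv2.imwrite("pics/c1.png",cv2.resize(f["img"][130:290,170:370,::-1],None,fx=4,fy=4,interpolation=cv2.INTER_CUBIC))
E
```

```text
3.8667
[ 0.2176 -0.0264 -0.3071]
False
7.5667 [0.5186 0.0152 0.0019] [-0.1364 -0.5957  0.4291] expected contact [0.5149 0.0151 0.002 ]
```

View pics/c1.png

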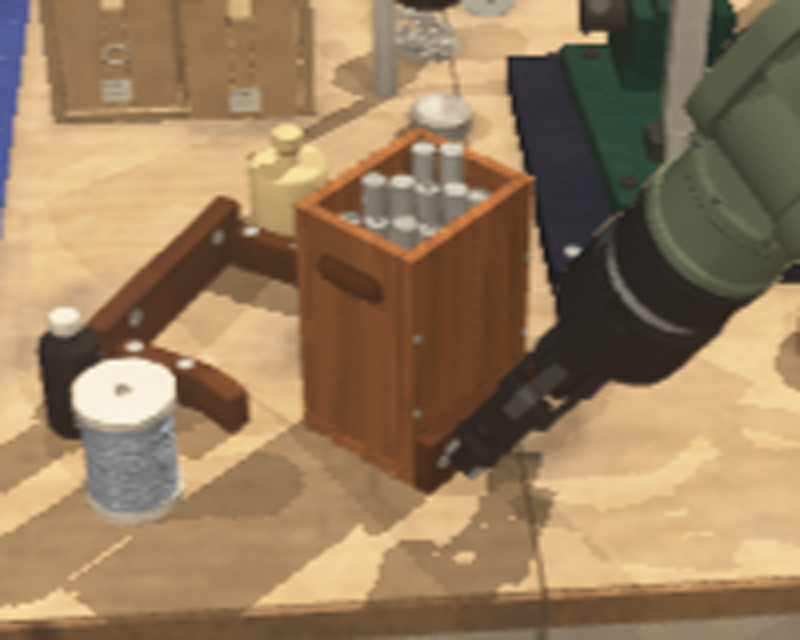

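The fingertips are low in front of the kick board at about (450,460) and the body is clear of the wall, but there is no contact yet. I'll creep on to contact, then push along the curved path to the mouth.

```bash
cat >> push.py <<'E'
def path(x,x0,y0,t0,x1=-.085):
    u=np.clip((x-x0)/(x1-x0),0,1);return b2w(x,y0*(1-u),t0*(1-u))
def follow(x0,y0,t0,xs,d,x1=-.085,v=.05,lim=40):
    for x in xs:
        p,r=hand(path(x,x0,y0,t0,x1),d=d);
        if move_l(p,velocity=v,rot=r,until_force=lim): print("stopped at",x);return x
E
cat > see.py <<'E'
import sys,subprocess
E
python3 - <<'E'
from push import *
np.set_printoptions(precision=4,suppress=True)
c=[.5693,.016,np.radians(.9)]
F0=np.array(get_state()["contact_force"])
hit=move_l(hand(c,back=-.014)[0],velocity=.03,until_force=1.5)
s=get_state();adv=hand(c)[0];print(hit,s["clock"],s["position"],np.array(s["contact_force"])-F0,s["position"][0]-adv[0])
E
python3 m.py 2 "[.572,.016,.01]" "[.733,.0407,.248]"
```

```text
True 8.0083 [0.5298 0.0152 0.0023] [-0.2507 -0.9242  3.2443] 0.01491918526683611
crate ('top', 'scene') [0.5689 0.0164] yaw deg 0.15 err 0.224
crate ('top',) [0.5689 0.017 ] yaw deg -1.34 err 0.078
crate ('scene',) [0.5694 0.0161] yaw deg 2.08 err 0.137
bay ('top', 'scene') [0.7333 0.0411] yaw deg 14.21 err 0.393
bay ('top',) [0.733  0.0418] yaw deg 13.59 err 0.126
bay ('scene',) [0.7337 0.0399] yaw deg 15.36 err 0.236
crate in bay mm [-165.4101   16.4449] -14.065647212054738
```

Run:
```python
import cv2
from h import *
f=grab_frame("scene");s=get_state();w=grab_frame("wrist")
a=cv2.resize(f["img"][190:270,240:340,::-1],None,fx=4,fy=4,interpolation=cv2.INTER_CUBIC)
b=cv2.resize(w["img"][:,:,::-1],(427,320))
cv2.imwrite("pics/c2.png",np.hstack([a,b])[:, :800]);print(s["contact_force"],s["wrist_torque"],s["clock"])
```

```text
[-1.00745843 -0.40948869  5.04951046] [-0.06803661  0.0693344  -0.08701136] 8.3583
```

View pics/c2.png

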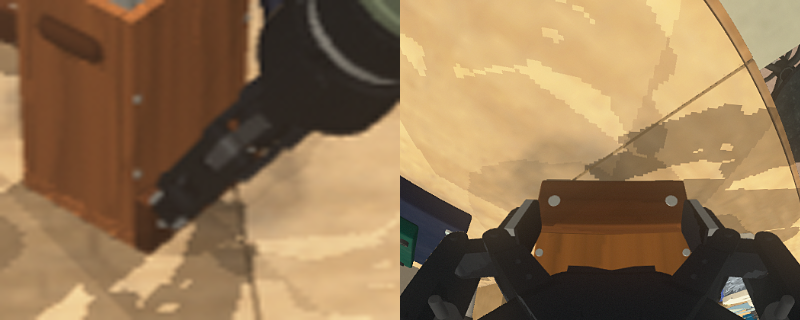

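Run:
```python
from push import *
from fit import *
np.set_printoptions(precision=4,suppress=True)
s=get_state();p=np.array(s["position"])
move_l(p+[0,0,.005],velocity=.05)
s=get_state();print(s["clock"],s["position"],s["contact_force"])
ft=grab_frame("top");L=silhouettes("top","crate");print([(round(r["score"],2),np.round(r["centre"],1)) for r in L], tip_of("top","crate")[:1])
a=overlay(ft,world(CR,[.5689,.0164,.015]),"",(225,160,325,260),4)
fs=grab_frame("scene");b=overlay(fs,world(CR,[.5689,.0164,.015]),"",(230,160,330,260),4);print(tip_of("scene","crate_kick")[:1],tip_of("scene","crate")[:1])
cv2.imwrite("pics/c3.png",np.hstack([a,b]))
```

```text
8.675 [0.5299 0.0152 0.0074] [0.4086 0.6928 0.3058]
[(0.94, array([274.9, 207.2]))] [{'centre': [277.2, 206.1], 'score': 0.61}]
[{'centre': [292.2, 234.9], 'score': 0.76}] [{'centre': [275.0, 231.2], 'score': 0.78}]
```

View pics/c3.png

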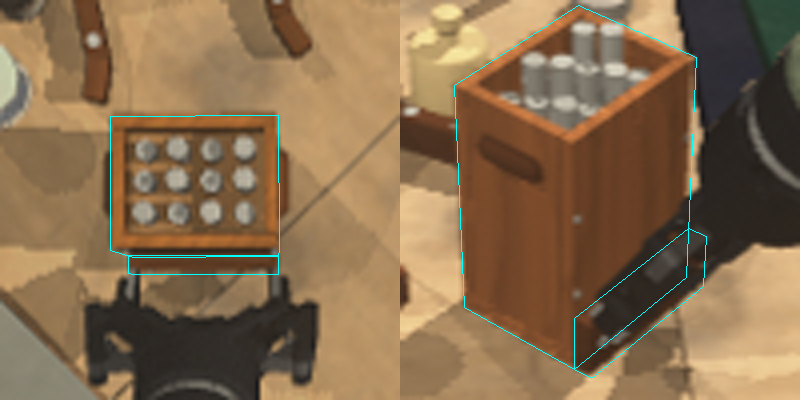

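The overlay shows the crate has not moved; the earlier "contact" was the tips grazing the bench, and that force has gone now they are 5 mm higher. In the top view the tips sit just short of the board face, one at each end. Continuing to true contact.

Run:
```python
from push import *
from fit import *
np.set_printoptions(precision=4,suppress=True)
s=get_state();p=np.array(s["position"]);F0=np.array(s["contact_force"])
hit=None
for i in range(8):
    p=p+[.003,0,0];h=move_l(p,velocity=.03,until_force=3)
    s=get_state();print(h,s["position"],np.array(s["contact_force"])-F0)
    if h or s["contact_force"][0]-F0[0]<-1.5: break
print(s["clock"])
ft=grab_frame("top");a=overlay(ft,world(CR,[.5689,.0164,.015]),"",(225,160,325,260),4)
fs=grab_frame("scene");b=overlay(fs,world(CR,[.5689,.0164,.015]),"",(230,160,330,260),4)
cv2.imwrite("pics/c4.png",np.hstack([a,b]))
```

```text
False [0.5329 0.0152 0.0071] [-0.4036  0.2447 -0.7223]
False [0.5359 0.0153 0.0071] [-1.2387 -1.262  -0.6188]
False [0.5373 0.0154 0.0065] [-5.3523 -0.7839  3.3995]
9.725
```

View pics/c4.png

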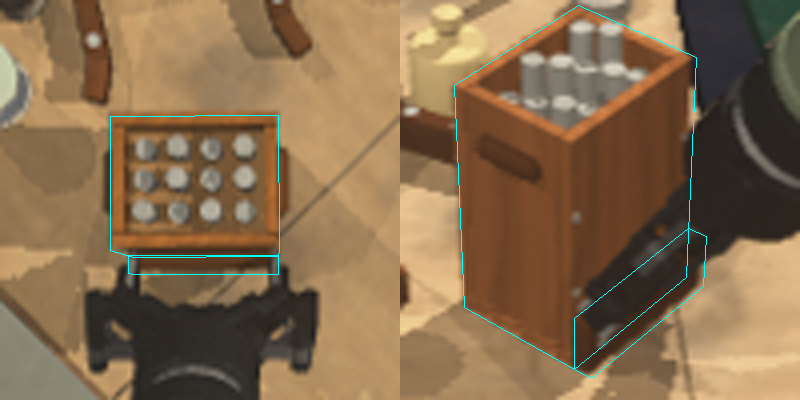

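Run:
```python
from h import *
np.set_printoptions(precision=4,suppress=True)
f=grab_frame("scene")
for n,px,tc in(("c1a",(282.5,243.7),(.5186,.0019)),("c1b",(288.7,247.5),(.5186,.0019)),("c2a",(280,242.5),(.5298,.0023)),("c2b",(285.7,246.2),(.5298,.0023)),("c4 tip",(277.5+0,241),(.5373,.0065)),("c4b",(281,246),(.5373,.0065))):
    o,d=ray(f,px)
    for y in(.058,.065,.072):
        P=o+d*(y-o[1])/d[1];r=np.array([P[0]-tc[0],P[2]-tc[1]]);c,s=np.cos(np.radians(32)),np.sin(np.radians(32))
        print(n,y,P[[0,2]],"tool fwd,z",r@[c,s],r@[s,-c])
g=grab_frame("top")
for px in((225+133/4,160+257/4),(225+275/4,160+257/4)): print(onz(g,px,.02),onz(g,px,.04))
s=get_state();print(s["finger_gap"],s["q"],np.array(s["contact_force"]))
from scipy.spatial.transform import Rotation as R
print(R.from_rotvec(s["eef_rot"]).as_matrix())
```

```text
c1a 0.058 [0.5082 0.0292] tool fwd,z 0.0056304568715190555 -0.0287197527979832
c1a 0.065 [0.5024 0.0373] tool fwd,z 0.005011915490457436 -0.03859753849688432
c1a 0.072 [0.4966 0.0453] tool fwd,z 0.004393374109395783 -0.04847532419578559
c1b 0.058 [0.4912 0.0284] tool fwd,z -0.009158747139832144 -0.03698779172456446
c1b 0.065 [0.4857 0.0365] tool fwd,z -0.009603871276684108 -0.046768626936842674
c1b 0.072 [0.4801 0.0445] tool fwd,z -0.010048995413536049 -0.05654946214912113
c2a 0.058 [0.515  0.0286] tool fwd,z 0.0014508171386305977 -0.030159181435456088
c2a 0.065 [0.5092 0.0367] tool fwd,z 0.0007674258653870908 -0.04008570537186478
c2a 0.072 [0.5034 0.0448] tool fwd,z 8.403459214345519e-05 -0.05001222930827369
c2b 0.058 [0.4994 0.0273] tool fwd,z -0.012558611963983132 -0.03734181028030014
c2b 0.065 [0.4937 0.0354] tool fwd,z -0.013077729582873133 -0.04718411117809927
c2b 0.072 [0.488  0.0435] tool fwd,z -0.013596847201763169 -0.05702641207589856
c4 tip 0.058 [0.522  0.0289] tool fwd,z -0.0011127148763980454 -0.027097650027843086
c4 tip 0.065 [0.5161 0.0369] tool fwd,z -0.0018667254711192747 -0.03706491131494397
c4 tip 0.072 [0.5102 0.045 ] tool fwd,z -0.002620736065840442 -0.04703217260204496
c4b 0.058 [0.5122 0.0204] tool fwd,z -0.013923756409070566 -0.02508136024082003
c4b 0.065 [0.5064 0.0285] tool fwd,z -0.014527545564128948 -0.03507226441080521
c4b 0.072 [0.5006 0.0367] tool fwd,z -0.015131334719187461 -0.04506316858079059
[0.5261 0.0625 0.02  ] [0.5256 0.0607 0.04  ]
[ 0.5271 -0.0333  0.02  ] [ 0.5266 -0.0333  0.04  ]
1.0041867059789629 [-0.1677  0.4018 -1.1024 -0.4816  0.0964 -0.1559] [-5.7462  0.0457  3.7364]
[[-0.0154  0.8494  0.5275]
 [ 0.9999  0.013   0.0083]
 [ 0.0002  0.5276 -0.8495]]
```

Reading these together: the open tips actually sit about 36 mm behind the TCP, so they are above the board's top edge and would push too high. I'll back off, probe the bench with the tips to calibrate their height, then approach again lower.

```bash
sed -i 's/radians(32)/radians(34)/' push.py
python3 - <<'E'
from push import *
np.set_printoptions(precision=4,suppress=True)
psi=np.radians(.9);r=rot(psi)
s=get_state();p=np.array(s["position"])
for x in(.490,.495,.5): print(x,ik([x,.0152,-.03],r) is not None)
move_l([.497,.0152,.012],velocity=.1,rot=r)
F0=np.array(get_state()["contact_force"])
h=move_l([.497,.0152,-.035],velocity=.03,until_force=3)
s=get_state();print(h,s["clock"],s["position"],np.array(s["contact_force"])-F0,s["wrist_torque"])
E
```

```text
0.49 True
0.495 True
0.5 True
True 11.6083 [ 0.4969  0.0152 -0.0244] [-2.2333 -0.7144  7.0227] [-0.0519  0.1606 -0.0269]
```

The probe confirms it: the tips touch the bench at TCP z = −0.024. I'll push with TCP z = −0.020, which puts the front tip edge about 16 mm up.

```bash
sed -i 's/d=.0024,back=0.,z=.002/d=-.011,back=0.,z=-.020/' push.py
python3 - <<'E'
from push import *
from fit import *
np.set_printoptions(precision=4,suppress=True)
x0,y0,t0=-.1653,.0166,np.radians(-13.4)
c=path(x0,x0,y0,t0)
move_l([.497,.0152,-.020],velocity=.05)
p,r=hand(c);F0=np.array(get_state()["contact_force"])
h=move_l(p+[.006,0,0],velocity=.04,until_force=2.5);s=get_state();d0=.0
print(h,s["clock"],s["position"],p,np.array(s["contact_force"])-F0)
for x in np.arange(-.155,-.119,.005):
    p,r=hand(path(x,x0,y0,t0))
    h=move_l(p,velocity=.06,rot=r,until_force=25);s=get_state();print(h,round(x,3),np.array(s["position"])-p,np.array(s["contact_force"])-F0)
    if h: break
print(s["clock"])
E
python3 m.py 3 "[.613,.022,.12]" "[.7333,.0407,.248]"; python3 -c "
import cv2,numpy as np
a=cv2.imread('pics/ov3.png');b=cv2.imread('pics/os3.png');a=cv2.resize(a,(375,360));b=cv2.resize(b,(415,360));cv2.imwrite('pics/c5.png',np.hstack([a,b]))"
```

```text
True 12.6417 [ 0.5306  0.0156 -0.0201] [ 0.528   0.0157 -0.02  ] [ 0.312  -0.1514  0.5352]
False -0.155 [-0.0009  0.     -0.0006] [-1.8706 -0.4809 -1.2531]
False -0.15 [-0.001   0.0001 -0.0006] [-2.0445 -0.0769 -1.8763]
False -0.145 [-0.0003  0.     -0.0002] [-3.0636 -0.4132 -2.0357]
False -0.14 [ 0.0001 -0.      0.    ] [-1.5977 -0.3729 -1.4185]
False -0.135 [ 0.0003 -0.0001  0.0001] [-1.7482 -1.0402 -1.6993]
False -0.13 [ 0.0003 -0.0001  0.0001] [-2.0694 -0.9754 -1.7802]
False -0.125 [ 0.0003 -0.      0.0001] [-1.796  -0.1368 -1.8702]
False -0.12 [ 0.0003 -0.      0.0001] [-1.8884 -0.8857  0.1091]
14.6833
crate ('top', 'scene') [0.614  0.0195] yaw deg 9.13 err 0.142
crate ('top',) [0.6144 0.019 ] yaw deg 6.11 err 0.065
crate ('scene',) [0.6139 0.0189] yaw deg 10.76 err 0.066
bay ('top', 'scene') [0.7326 0.0416] yaw deg 14.03 err 0.596
bay ('top',) [0.734  0.0423] yaw deg 13.96 err 0.178
bay ('scene',) [0.734  0.0291] yaw deg 9.68 err 0.321
crate in bay mm [-120.3791    7.2281] -4.899002056293567
```

View pics/c5.png

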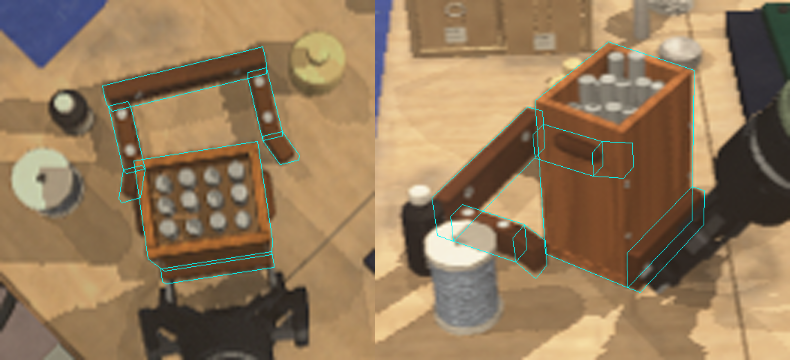

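The crate is following the hand as planned, upright and already inside the mouth, about 1 mm left of plan. Continuing in with force monitoring, then gently against the stop.

```bash
python3 - <<'E'
from push import *
np.set_printoptions(precision=4,suppress=True)
def ctl(x):
    u=min(1,(x+.12)/.035);return b2w(x,.0072*(1-u)-.001*u,np.radians(-5.8)*(1-u))
F0=np.array([.3,.3,.3])
for x in list(np.arange(-.115,-.044,.005))+[-.0425]:
    p,r=hand(ctl(x));h=move_l(p,velocity=.06,rot=r,until_force=20);s=get_state()
    print(h,round(x,4),(np.array(s["position"])-p)*1000,np.array(s["contact_force"])-F0)
    if h: break
if not h:
    p,r=hand(ctl(-.034));h=move_l(p,velocity=.025,rot=r,until_force=14);s=get_state()
    print("home",h,(np.array(s["position"])-hand(ctl(-.04))[0])*1000,np.array(s["contact_force"])-F0)
print(s["clock"])
E
python3 m.py 4 "[.694,.031,.248]" "[.7333,.0407,.248]"; python3 -c "
import cv2,numpy as np
a=cv2.imread('pics/ov4.png');b=cv2.imread('pics/os4.png');a=cv2.resize(a,(375,360));b=cv2.resize(b,(415,360));cv2.imwrite('pics/c6.png',np.hstack([a,b]))"
```

```text
False -0.115 [ 0.0176  0.0101 -0.0299] [-1.9701  0.0976 -2.1259]
False -0.11 [ 0.0754 -0.0277 -0.0061] [-2.4291 -0.3648 -1.5069]
False -0.105 [ 0.1811 -0.0548  0.0498] [-1.8225 -0.2428 -2.0895]
False -0.1 [ 0.217  -0.0705  0.0768] [-2.2494 -0.6229 -1.914 ]
False -0.095 [ 0.243  -0.074   0.0712] [-2.8688 -0.5367 -1.1856]
False -0.09 [ 0.2445 -0.0698  0.0886] [-2.5151 -0.2914 -1.4819]
False -0.085 [ 0.2123 -0.0811  0.0575] [-2.791  -0.2378 -2.8188]
False -0.08 [ 0.1148 -0.0003 -0.0012] [-2.6    -0.296  -1.4365]
False -0.075 [0.1721 0.0062 0.0537] [-1.5031 -0.4684 -1.7342]
False -0.07 [0.1574 0.0229 0.0428] [-2.8947  0.1226 -0.8991]
False -0.065 [0.1907 0.0442 0.0523] [-2.4616 -0.8459 -2.005 ]
False -0.06 [0.1929 0.0338 0.0739] [-2.1822 -1.2991 -1.2755]
False -0.055 [0.1642 0.0376 0.0346] [-2.0906 -0.0086 -2.0539]
False -0.05 [0.1828 0.0587 0.0627] [-1.7611 -0.9418 -1.3341]
False -0.045 [0.1843 0.0495 0.0501] [-2.458  -0.9254 -1.4481]
False -0.0425 [-0.2551  0.031  -0.116 ] [-3.5199 -1.7949 -0.6218]
home True [ 0.9167  0.9017 -1.3349] [-1.5496 -0.997  -0.0959]
19.3
crate ('top', 'scene') [0.6934 0.0342] yaw deg 14.02 err 0.165
crate ('top',) [0.6934 0.0349] yaw deg 13.39 err 0.062
crate ('scene',) [0.6969 0.0308] yaw deg 15.4 err 0.093
bay ('top', 'scene') [0.732  0.0402] yaw deg 14.3 err 1.275
bay ('top',) [0.7329 0.0408] yaw deg 13.15 err 0.273
bay ('scene',) [0.7401 0.035 ] yaw deg 18.41 err 0.775
crate in bay mm [-38.9442   3.7114] -0.28035947775990444
```

View pics/c6.png

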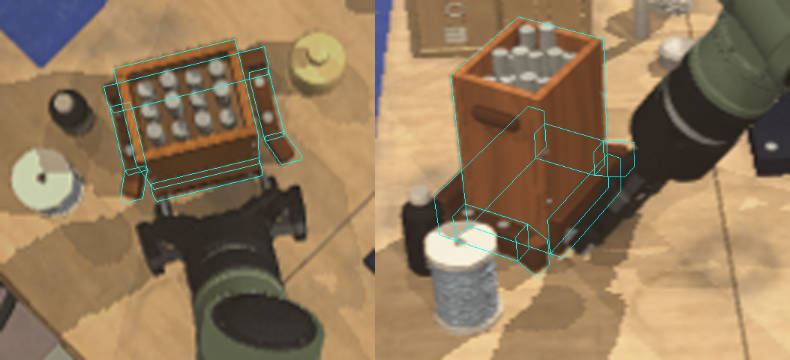

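The firm stop came within about 1 mm of the computed home position. I'll give one confirming press, then withdraw back and up, and check.

```bash
python3 - <<'E'
from push import *
np.set_printoptions(precision=4,suppress=True)
c=b2w(-.034,-.001,0)
p,r=hand(c);h=move_l(p,velocity=.03,rot=r,until_force=20);s=get_state()
print("press",h,(np.array(s["position"])-hand(b2w(-.04,-.001,0))[0])*1000,s["contact_force"])
c=b2w(-.04,-.001,0)
move_l(hand(c,back=.05,z=-.018)[0],velocity=.1)
move_l(hand(c,back=.09,z=.20)[0],velocity=.2)
movep([.32,-.22,.35],rot(-.3)) if ik([.32,-.22,.35],rot(-.3)) is not None else print("noik")
s=get_state();print(s["clock"],s["position"],s["contact_force"])
E
python3 m.py 5 "[.694,.031,.248]" "[.7333,.0407,.248]"
python3 - <<'E'
import cv2,numpy as np
from push import *
for c in("top","scene"):
    f=grab_frame(c)
    print(c,{n:onz(f,tip_of(c,n)[0]["centre"])[:2].round(3).tolist() for n in("spool","weight","glue","tape","paint") if tip_of(c,n)})
a=cv2.imread('pics/ov5.png');b=cv2.imread('pics/os5.png');a=cv2.resize(a,(375,360));b=cv2.resize(b,(415,360));cv2.imwrite('pics/c7.png',np.hstack([a,b]))
E
```

```text
press True [ 0.5481  1.4794 -3.0185] [-1.1746 -0.5554  0.5281]
23.1333 [ 0.3203 -0.2198  0.3494] [0.4951 0.0106 0.3586]
crate ('top', 'scene') [0.694  0.0342] yaw deg 15.04 err 0.142
crate ('top',) [0.6939 0.0351] yaw deg 14.39 err 0.054
crate ('scene',) [0.6956 0.0319] yaw deg 17.02 err 0.077
bay ('top', 'scene') [0.7323 0.0387] yaw deg 13.71 err 1.131
bay ('top',) [0.733  0.0411] yaw deg 13.65 err 0.378
bay ('scene',) [0.7327 0.0331] yaw deg 12.18 err 0.595
crate in bay mm [-38.2166   4.7311] 1.3335486426945216
top {'spool': [0.645, 0.169], 'weight': [0.755, -0.078], 'glue': [0.378, -0.303], 'tape': [0.402, -0.205], 'paint': [0.704, 0.147]}
scene {'spool': [0.647, 0.156], 'glue': [0.374, -0.302], 'tape': [0.404, -0.195], 'paint': [0.711, 0.141]}
```

View pics/c7.png

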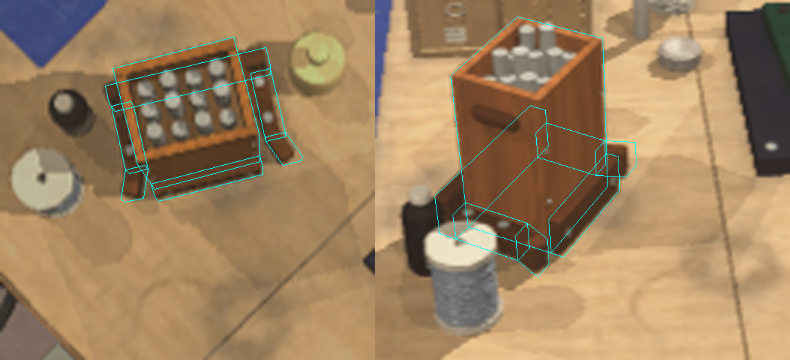

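```bash
python3 -c "
from cell import *
sign_off()"
```

```text
the job is handed in; nothing more can be done
```

The crate is parked in the bay against the back stop, and I handed the job in after about 23 s of robot time. I pushed it with both open fingertips low on the kick board, about 16 mm up. The tool was tilted back 34° to keep the gripper body off the wall, and the path curved so the crate entered square.

**Last checks**
- **Fully home:** Measured against the bay pose found at the start, the crate's origin is about 40 mm before the stop. A second press met firm resistance (20 N) and did not move it any further forward.
- **Square:** Yaw is within about 1° of the bay. It sits about 3 mm left of centre, inside the 6 mm play on each side.
- **Upright and clear:** The crate stands upright, and the hand is well clear and touching nothing.
- **Bystanders:** All are where they were, to within the scatter of the measurements (about 1 cm). The scene camera no longer reported the brass weight, but the top camera shows it in place.

**Problems and disagreements**
- **First approach:** It was about 2 cm too high, because the open fingertips sit about 36 mm behind the tool point rather than the 13 mm I assumed. They touched the board's top edge with about 6 N and may have just brushed the wall (about 43 mm up). The crate did not visibly move. I backed off, found the true tip height by touching the bench, and started again lower.
- **Refitting the bay:** With the crate hiding most of it, the last refit of the bay was poor and disagreed by up to 2 mm and 1.3°. I relied on the clean fit from the start instead.

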